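Clamp the disk drive in its cradle

ROBOT

A 6-joint arm with a two-finger parallel gripper is mounted at the origin on the work surface. World frame = base frame: x ahead of the robot, y to its left, z up, the work surface at z = 0. Lengths are in m, angles in rad, forces in N, time in s.
With the tool pointing down it reaches from about 0.325 to 0.775 m from the base axis. Payload 5.5 kg.
Tool frame: the origin (TCP) lies at the very end of the fingers, on their centre line; the grasp point (between the pads) lies 19 mm behind it; z points along the fingers, y is the line along which they close (so a half turn about z gives the same grasp; the last joint's range is limited). The gripper opens to 85 mm and grips with 20 to 120 N. Pads are 22 mm wide; open, the fingers measure 114 mm over their backs; the gripper's body (76 mm by 85 mm) begins 54 mm behind the grasp point. The pads swing forward as they close: fully open they stand 13 mm farther back than shut.
Start: joints at [-1.178, 0.091, 1.231, -0, 1.82, -0.057], TCP at [0.261, -0.54, 0.231] pointing down, gripper open.
Joint ranges: [-2.87, 2.87], [-0.86, 2.18], [0.17, 2.46], [-1.51, 4.65], [0.06, 2.69], [-2.65, 2.65]. Speed limits (rad/s): [2.57, 2.57, 3.01, 3.14, 3.14, 3.14].

INTERFACE

Orientations are given as a unit quaternion [x, y, z, w].
In Python, from workcell import sense, grab_frame, finish_job, outline_of gives the robot as it stands.
- The arm moves only by the shell command python3 -m handwheel 'ROWS' [OPENING] [FORCE]. ROWS is JSON, a list that holds one entry, the list of rows, each a list of 6 numbers: the shift along the tool's x, y, z normalised to -1 to 1, where 1 is 0.15 m, then the turn, a rotation vector about the tool's x, y, z normalised to -1 to 1, where 1 is 360 degrees. In form: [[[x, y, z, ax, ay, az], ...]]. A call has 1 to 10 rows; each row shifts and turns the commanded pose from where the row before left it, along the tool's axes as they then stand; what a row does not reach is not made up. A row lasts 1/10 s, in which the tool goes at most 50 mm and 8.59 degrees, less where a joint would pass 70% of its speed; a pose out of reach is approached as far as the arm can. A call with a number of a shift or a turn outside -1 to 1 is refused whole. A call with a gripper value outside its range is refused whole. OPENING is the gripper's target within -1 to 1 (shut at 1, half-way at 0, fully open at -1), set as the call begins (- or left out, the last holds). The fingers move at their own pace and stop on an object; FORCE is the grip in N (left out, the last holds). Time passes only in rows, so rows that do not move let the fingers close. It gives the time, the measured TCP pose, the force, the opening and the grip force at its end, in the units of the state.
- sense(): the state, without advancing time (a new reading comes with each control period).
- grab_frame(name): name is "side" or "top"; returns a dict with "img" (400x640x3 uint8, red, green, blue), "z_map" (400x640 float32, m along the optical axis (not along the pixel's ray), 0 where there is no reading), "fx", "fy", "cx", "cy" (pixels), "k1" (the pictures are not rectified: a ray, as slopes to the right and down, at radius r is drawn at 1 + k1 r^2 times it, then the intrinsics apply), "rvec" (rotation vector, rad) and "tvec" (3), from world to camera coordinates, as OpenCV has them. Camera axes: x right, y down, z forward; pixel columns grow to the right and rows downward; lengths in m; the calibration is good to about 2 mm. A picture is of the moment at which its call begins.
- finish_job(): hands the job in; it is judged then, once.
Trained networks look in the newest picture that a camera, given by its name, has taken for a name from the list of things; names that differ only in an ending like _2 or _b are one class to them, and where a whole thing is asked for, a point or a joint stands for the part that bears it (a point fixed in the world has none). Each returns a list of dicts, best first, with "confidence" (0 to 1); they miss things now and then, are a little off and sometimes report something else, mostly with a low value. They report only what shows in the picture. A call takes as long as a camera call. They do not tell look-alikes from the thing itself.
- outline_of(camera, thing): "pixels" (400x640 bool, what is visible of it) and "rect" ([centre column, centre row, width, height] in pixels, round what is visible of it).
The state is a dict: "t": time; "joint_positions": joint angles; "joint_velocities": joint speeds; "joint_torque": joint torques, N m; "eef_pos": TCP position; "ee_rot": TCP orientation; "force": force on the tool from outside, world axes, zero at the start; "ft_torque": the same for the moment, N m; "grip_width": finger opening in m; "finger_force": force on a finger pad.
Only numpy, scipy, OpenCV 4.12 (cv2) and the standard library are available. Lean on these libraries where they do the work, as an engineer would, in place of code of your own. Each camera call takes 0.05 s, during which the arm holds its last target. There are 200 camera calls.

TASK

Clamp the bare disk drive in its cradle by pushing with a finger: first swing the steel clamp strap across over the drive until its end is fully home in the jaw, then push the cam lever down as far as it goes. Do not lift or shift the drive and leave the things around it alone, then move clear.

Things in the scene. Friction and masses are not known exactly. Their poses are not given: they have to be found in the camera images.
- cradle: grey metal clamping cradle screwed to the desk: plate 200 (x) x 170 (y) x 12 high with a shallow black pocket for the drive. Origin: under the pocket's middle, on the desk; x along the drive's 100 mm side, y across it from the strap's pivot post to the jaw, z up. A fixed black plug housing (30 x 40, top at z = 32) stands on the plate at x = +83, y = -30
- strap (a joint): angle of the clamp strap, a steel bar turning level about an upright pin (cradle x = 0, y = -55). 1.75 rad = home: it lies along cradle +y across the drive, end in the jaw against the stop. 0 = farthest parked, turned 1.75 rad back, on the cradle's -x side. Starts at 0 to 0.5. Stays where left; about 1.5 N of sideways push at 60 mm from the pin moves it
- strap_pivot (a point): on the strap's pin axis, at z = 43. The strap is 133 x 24 x 6, z = 40 to 46, with a round rubber pad below it (down to z = 34) and a pin head above (r 8, top at z = 56)
- strap_flange (a point): centre of the outer (pushing) face of the straight upright flange on the strap's trailing edge, 60 mm along from the pin, z = 54. The flange is 4 thick, runs from 16 to 82 mm from the pin, top at z = 68; this face is parallel to the strap and 12 mm off its centre line
- strap_end (a point): free end of the strap, on its centre line, 123 mm from the pin, z = 43
- jaw (a point): middle of the jaw's mouth, fixed at cradle x = 0, y = 62, z = 43: a dark steel bracket open to -x and inwards (-y), with a back wall on its +x side (top at z = 55) and an outer cheek (y = 73 to 80, top at z = 80). The strap's end comes in from -x
- lever (a joint): angle of the cam lever, cast aluminium, on a pin along cradle y over the jaw. 0 = raised, 1.05 rad (60 degrees) above level, leaning to cradle +x; 1.05 = fully down on its stop, level, pointing to cradle +x. Starts at 0 to 0.25. Stays where it is left; needs about 4 to 6 N near its end
- lever_pivot (a point): on the lever's pin axis, mid width, fixed to the cradle at x = 0, y = 60, z = 66
- lever_tip (a point): end of the lever on its centre line, 91 mm from the pin; the lever is 12 wide and 9 thick, its last 34 mm a paddle 24 wide and 10 thick
- drive: bare disk drive, 100 x 70 x 15, loose in the cradle's pocket with 2 mm play; origin under its middle, at z = 16 (its top at z = 31, 3 mm below the strap's pad)
- spare_drive: bystander, sizes in mm: loose spare disk drive, 100 x 70 x 15, lying flat; origin under its middle, on the desk
- mug: bystander, sizes in mm: white mug, 80 dia, 95 high; origin under its middle, on the desk
- mouse: bystander, sizes in mm: black computer mouse, 105 x 60 x 30; origin under its middle, on the desk
- usb_stick: bystander, sizes in mm: black USB stick, 53 x 18 x 9; origin under its middle, on the desk
- screwdriver: bystander, sizes in mm: small screwdriver lying flat, 150 long; origin on it, at desk height
- tape: bystander, sizes in mm: roll of clear tape lying flat, 84 dia, 19 high; origin under its middle, on the desk
- notes: bystander, sizes in mm: block of paper notes, 76 x 76 x 25; origin under its middle, on the desk
Not all that is in view belongs to the job. What is shaped like the drive but brown or green is not meant.

How it is judged:
By the outcome, as a careful person would: the job done as asked, in the order asked, and still so for the second after the job is handed in, with the robot touching nothing.
It also fails if it takes over 43 s, if anything falls off the work surface, if the arm or the gripper's body presses on something with over 40 N, if the wrist force passes 120 N, or if a joint passes its speed limit or range.

## Working session

There is one attempt and no reset: what is moved stays moved. The work goes in short steps, Python scripts to look and compute and a shell command to move; the robot and the scene stay as the last step left them, time stands still between calls to the robot, and variables do not carry over. Pictures are saved under pics/ and viewed, at most 10 in all, crops included, and the job is handed in when it is done.

```bash
mkdir -p pics; ls; cat > h.py <<'E'
import numpy as np,cv2
from workcell import sense,grab_frame,finish_job,outline_of
def cam(f):
    R=cv2.Rodrigues(np.array(f['rvec'],float))[0];return R,np.array(f['tvec'],float).ravel()
def K(f): return np.array([[f['fx'],0,f['cx']],[0,f['fy'],f['cy']],[0,0,1.]]),np.array([f['k1'],0,0,0,0.])
def cloud(f):
    k,d=K(f);R,t=cam(f);v,u=np.mgrid[0:400,0:640]
    p=cv2.undistortPoints(np.stack([u.ravel(),v.ravel()],1).astype(float)[:,None],k,d).reshape(400,640,2)
    z=f['z_map'].astype(float);X=np.dstack([p[...,0]*z,p[...,1]*z,z])
    W=(X-t)@R;W[z==0]=np.nan;return W
def proj(f,P):
    k,d=K(f);return cv2.projectPoints(np.atleast_2d(np.array(P,float)),np.array(f['rvec'],float),np.array(f['tvec'],float),k,d)[0].reshape(-1,2)
def save(f,n,box=None,s=1):
    im=f['img'][...,::-1]
    if box: im=im[box[1]:box[3],box[0]:box[2]]
    cv2.imwrite('pics/'+n,cv2.resize(im,None,fx=s,fy=s,interpolation=cv2.INTER_CUBIC))
E
python3 - <<'E'
from h import *
s=sense();print(s['eef_pos'],s['ee_rot'],s['force'],s['t'])
for c in ['top','side']:
    f=grab_frame(c);save(f,c+'0.png');W=cloud(f);np.save(c+'.npy',W)
    R,t=cam(f);print(c,'campos',-R.T@t)
    for n in ['cradle','strap','strap_flange','lever','drive','spare_drive','mug','mouse','notes']:
        try:
            for o in outline_of(c,n)[:3]:
                m=o['pixels'];p=W[m];print(n,round(o['confidence'],2),np.round(o['rect']),np.round(np.nanmedian(p,0),3),np.round(np.nanmin(p,0),3),np.round(np.nanmax(p,0),3))
        except Exception as e: print(n,e)
E
```

```text
pics
[ 0.26073367 -0.54006147  0.23013073] [ 9.74818148e-01  2.22999066e-01 -1.75663042e-04 -9.82192994e-04] [-0.17164088  0.17642    -0.79529248] 0.0
top campos [0.27686676 0.05653269 1.57322772]
cradle 0.82 [370. 221.  63.  74.] [ 0.518 -0.085  0.015] [ 0.415 -0.181 -0.   ] [ 0.635 -0.     0.149]
cradle 0.59 [290. 197.  34.  32.] [0.617 0.134 0.031] [ 0.565  0.092 -0.009] [0.646 0.193 0.103]
strap 0.63 [390. 236.   8.  43.] [ 0.478 -0.141  0.048] [ 0.415 -0.159  0.037] [ 0.542 -0.123  0.076]
strap_flange 0.59 [389. 235.   9.  42.] [ 0.479 -0.141  0.048] [ 0.418 -0.159  0.001] [ 0.544 -0.123  0.076]
lever 0.66 [388. 236.  12.  46.] [ 0.48  -0.142  0.048] [ 0.415 -0.161  0.001] [ 0.547 -0.123  0.076]
lever 0.56 [350. 209.   9.  26.] [ 0.555 -0.032  0.112] [ 0.519 -0.048  0.007] [ 0.582 -0.021  0.149]
drive 0.91 [285. 152.  35.  37.] [0.76  0.16  0.016] [0.708 0.102 0.002] [0.811 0.218 0.027]
drive 0.84 [430. 294.  38.  42.] [ 0.309 -0.247  0.016] [ 0.256 -0.304 -0.001] [ 0.366 -0.193  0.028]
drive 0.76 [372. 219.  28.  36.] [ 0.532 -0.094  0.032] [ 0.482 -0.132  0.016] [ 0.586 -0.058
[... 1177 characters left out ...]
rive 0.89 [354. 204.  41.  23.] [ 0.512 -0.097  0.031] [ 0.481 -0.159  0.014] [ 0.584 -0.058  0.036]
drive 0.7 [441. 196.  34.  32.] [ 0.309 -0.24   0.015] [ 0.255 -0.33  -0.001] [ 0.368 -0.188  0.022]
spare_drive 0.64 [369. 258.  41.  24.] [0.425 0.101 0.015] [ 0.368  0.039 -0.004] [0.485 0.148 0.02 ]
mug 0.57 [292. 240.  44.  50.] [0.603 0.153 0.061] [ 0.564  0.075 -0.003] [0.681 0.194 0.099]
mouse 0.86 [382. 171.  38.  16.] [ 0.499 -0.288  0.026] [ 0.446 -0.39  -0.004] [ 0.557 -0.261  0.037]
mouse 0.59 [304. 186.  27.  20.] [ 0.705 -0.155  0.015] [ 0.668 -0.206 -0.004] [ 0.747 -0.119  0.025]
notes 0.66 [283. 205.  36.  20.] [ 0.714 -0.018  0.024] [ 0.678 -0.073 -0.001] [0.756 0.013 0.03 ]
```

```bash
python3 - <<'E'
from h import *
ft=grab_frame('top');W=cloud(ft);fs=grab_frame('side');V=cloud(fs)
a=cv2.resize(ft['img'][170:270,320:450,::-1],(780,600),interpolation=cv2.INTER_CUBIC)
b=cv2.resize(fs['img'][150:250,300:430,::-1],(780,600),interpolation=cv2.INTER_CUBIC)
cv2.imwrite('pics/tc.png',a);cv2.imwrite('pics/sc.png',b)
def rect(n,C,m):
    P=C[m&np.isfinite(C[...,2])];r=cv2.minAreaRect((P[:,:2]*1000).astype(np.float32));print(n,len(P),np.round(r[0],1),np.round(r[1],1),round(r[2],2),'z',np.round(np.median(P[:,2]),4))
for n,C in(('top',W),('side',V)):
    x,y,z=C[...,0],C[...,1],C[...,2]
    reg=(x>.39)&(x<.66)&(y>-.22)&(y<.03)
    m=(z>.008)&(z<.018)&reg
    l,lab,st,_=cv2.connectedComponentsWithStats(m.astype(np.uint8));i=1+np.argmax(st[1:,4])
    rect(n+' plate all',C,m);rect(n+' plate',C,lab==i)
    m=(z>.027)&(z<.034)&reg&(x>.47)&(x<.595)&(y>-.14)&(y<-.05)
    rect(n+' drive',C,m)
    m=(z>.036)&(z<.08)&reg&(x<.56)&(y<-.1)
    rect(n+' strap',C,m); rect(n+' flange',C,m&(z>.06))
    m=(z>.085)&reg&(y>-.07)
    rect(n+' lever',C,m); P=C[m]; print(np.round(P[np.argmax(P[:,2])],3))
for c in('top','side'):
    C=W if c=='top' else V
    o=outline_of(c,'lever')
    for q in o[:2]: rect(c+' leverseg %.2f'%q['confidence'],C,q['pixels'])
E
```

```text
top plate all 1687 [525.3 -94.8] [247.4 269.6] 89.86 z 0.0127
top plate 1534 [532.6 -90. ] [201.  173.7] 3.77 z 0.0128
top drive 515 [532.5 -94. ] [113.4  81.6] 4.38 z 0.0305
top strap 417 [ 486.9 -128.3] [ 56.4 141.8] 85.78 z 0.0473
top flange 38 [ 497.4 -152.9] [ 7.9 85.2] 85.69 z 0.0673
top lever 127 [553.1 -29.4] [25.2 62.3] 79.97 z 0.1264
[ 0.572 -0.029  0.149]
side plate all 1481 [ 513.9 -114.9] [237.9 222.1] 3.87 z 0.0119
side plate 1385 [532.1 -90.4] [199.7 173.7] 4.54 z 0.0119
side drive 369 [532.1 -95.8] [102.6  87.6] 2.42 z 0.0308
side strap 457 [ 482.  -144.5] [ 33.  135.2] 83.42 z 0.0471
side flange 62 [ 486.1 -155.6] [11.1 61.5] 82.5 z 0.065
side lever 145 [559.6 -34.4] [44.3 25.7] 7.82 z 0.1204
[ 0.577 -0.037  0.144]
top leverseg 0.55 169 [564.6 -32.5] [23.6 90.7] 88.92 z 0.1129
top leverseg 0.20 2874 [525.3 -93. ] [224.9 174.1] 4.2 z 0.0152
side leverseg 0.63 214 [ 586. -131.] [ 62.1 237.7] 19.99 z 0.1049
```

View pics/tc.png

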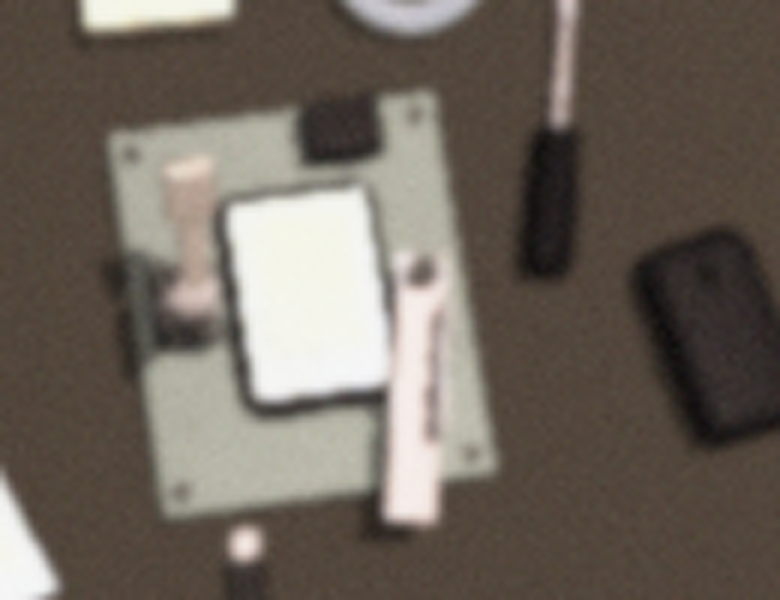

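View pics/sc.png

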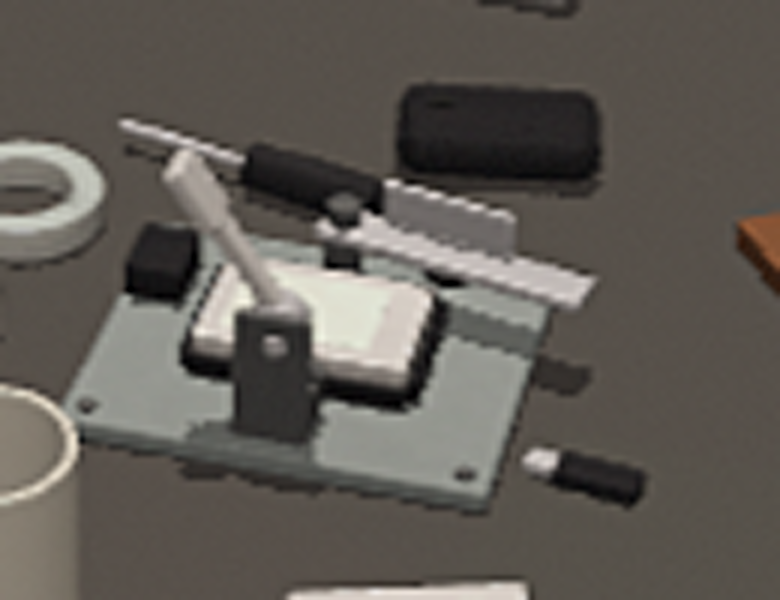

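View pics/top0.png

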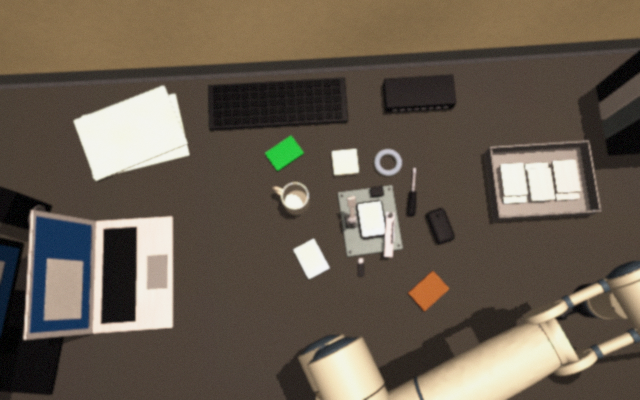

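The job's cradle is the grey plate at top-view (370,220), with the white drive seated in it. The strap is at (390,236) with the flange on its −y side, and the raised lever is at (350,209). The loose white drive at (312,258) is the spare, and the green (285,152) and brown (430,294) boxes are decoys. The crop confirms the cradle. Its frame is about (0.532, -0.090) with a yaw of about 4.2°, and the strap stands at about 0.34 rad.

```bash
cat >> h.py <<'E'
O=np.array([.5323,-.0902]);a=np.deg2rad(4.2);RC=np.array([[np.cos(a),-np.sin(a)],[np.sin(a),np.cos(a)]])
def where():
    from scipy.spatial.transform import Rotation as Ro
    s=sense();p=np.array(s['eef_pos']);c=RC.T@(p[:2]-O)*1000;r=Ro.from_quat(s['ee_rot']).as_matrix()
    f=np.array(s['force']);print('t%.2f cradle'%s['t'],np.round(c,1),'z %.1f'%(p[2]*1000),'toolx deg %.1f'%np.degrees(np.arctan2(r[1,0],r[0,0])),'F cradle',np.round(np.r_[RC.T@f[:2],f[2]],1),'w %.4f'%s['grip_width'])
    return s,c,p,r
E
python3 -m handwheel '[[[0,0,0,0,0,0.02],[0,0,0,0,0,0.02],[0,0,0,0,0,0.02],[0.2,-0.28,0,0,0,0],[0.2,-0.28,0,0,0,0],[0.2,-0.28,0,0,0,0],[0.2,-0.28,0,0,0,0],[0.2,-0.28,0,0,0,0],[0.2,-0.28,0,0,0,0],[0,0,0,0,0,0]]]' 1 30; python3 -c "
from h import *
where()"
```

```text
t: 2.2
eef_pos: [0.4197, -0.2794, 0.2318]
ee_rot: [0.999, 0.04, 0.001, -0.001]
force: [-0.1, -0.5, -0.5]
grip_width: -0.0
finger_force: 0.0
t2.20 cradle [-126.2 -180.4] z 231.8 toolx deg 4.6 F cradle [-0.1 -0.5 -0.5] w -0.0000
```

```bash
python3 -m handwheel '[[[0.14,-0.19,0,0,0,0],[0.14,-0.19,0,0,0,0],[0.14,-0.19,0,0,0,0],[0,0,0.2,0,0,0],[0,0,0.2,0,0,0],[0,0,0.2,0,0,0],[0,0,0.2,0,0,0],[0,0,0.2,0,0,0],[0,0,0.1,0,0,0],[0,0,0,0,0,0]]]'; python3 - <<'E'
from h import *
where()
f=grab_frame('side');save(f,'near.png',(300,110,430,210),6)
g=grab_frame('top')
for n,F in(('top',g),('side',f)):
    C=cloud(F)
    Q=C.copy();Q[...,:2]=(C[...,:2]-O)@RC;Q*=1000
    x,y,z=Q[...,0],Q[...,1],Q[...,2]
    m=(z>48)&(z<75)&(x<10)&(x>-130)&(y<-20)&(y>-72);P=Q[m]
    if n=='side':
        print('flange',len(P),np.round(np.percentile(P,[5,50,95],axis=0)),cv2.fitLine(P[:,:2].astype(np.float32),cv2.DIST_HUBER,0,.01,.01).ravel().round(3))
    m=(z>55)&(z<112)&(x<0)&(y<-72)&(y>-130);P=Q[m]
    print(n,'finger',len(P),np.round(np.percentile(P,[5,50,95],axis=0)))
E
```

```text
t: 3.2
eef_pos: [0.4721, -0.1942, 0.0638]
ee_rot: [0.999, 0.036, -0.002, -0.001]
force: [0.3, -0.7, 0.1]
grip_width: 0.0001
finger_force: 0.0
t3.20 cradle [-67.6 -99.3] z 63.8 toolx deg 4.1 F cradle [ 0.2 -0.8  0.1] w 0.0001
top finger 1 [[-74. -86.  77.]
 [-74. -86.  77.]
 [-74. -86.  77.]]
flange 184 [[-81. -69.  48.]
 [-44. -60.  57.]
 [  1. -48.  68.]] [  0.992  -0.127 -47.681 -60.204]
side finger 86 [[ -81. -105.   67.]
 [ -72.  -91.   84.]
 [ -60.  -84.  104.]]
```

View pics/near.png

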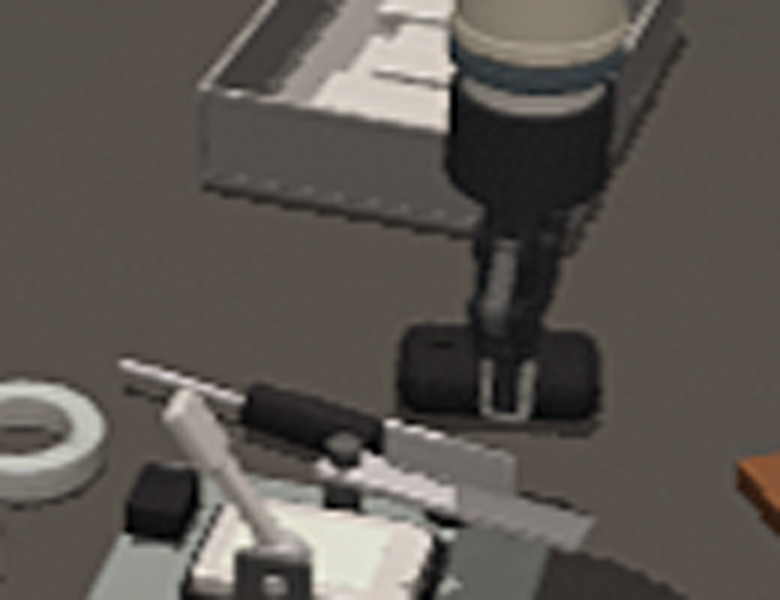

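The picture shows the shut fingers at about (505,395) in the crop, behind the strap's flange at (450,225), and nothing is touching yet. Next I'll work out the arc in tool units and lower to flange height.

```bash
python3 -m handwheel '[[[0.04,-0.03,0.04,0,0,0],[0,-0.04,0.04,0,0,0],[0,-0.03,0,0,0,0],[0,0,0,0,0,0]]]'; python3 - <<'E'
from h import *
where()
ph=np.radians(np.r_[172.7,np.arange(165,89,-7.5),90])
u=np.c_[np.cos(ph),np.sin(ph)];n=np.c_[-np.sin(ph),np.cos(ph)]
c=np.array([0,-55])+50*u+12*n-[11,14.5]
d=np.diff(c,axis=0)
print(np.c_[np.degrees(ph),c].round(1));print((d*[1,-1]/150).round(3))
E
```

```text
t: 3.7
eef_pos: [0.4786, -0.1781, 0.0543]
ee_rot: [0.999, 0.037, -0.0, -0.0]
force: [0.8, -0.3, -0.3]
grip_width: -0.0002
finger_force: 0.0
t3.70 cradle [-60.  -83.7] z 54.3 toolx deg 4.2 F cradle [ 0.8 -0.4 -0.3] w -0.0002
[[172.7 -62.1 -75. ]
 [165.  -62.4 -68.2]
 [157.5 -61.8 -61.5]
 [150.  -60.3 -54.9]
 [142.5 -58.  -48.6]
 [135.  -54.8 -42.6]
 [127.5 -51.  -37.1]
 [120.  -46.4 -32.2]
 [112.5 -41.2 -27.9]
 [105.  -35.5 -24.3]
 [ 97.5 -29.4 -21.5]
 [ 90.  -23.  -19.5]
 [ 90.  -23.  -19.5]]
[[-0.002 -0.046]
 [ 0.004 -0.045]
 [ 0.01  -0.044]
 [ 0.016 -0.042]
 [ 0.021 -0.04 ]
 [ 0.026 -0.037]
 [ 0.03  -0.033]
 [ 0.034 -0.029]
 [ 0.038 -0.024]
 [ 0.041 -0.019]
 [ 0.043 -0.013]
 [ 0.    -0.   ]]
```

```bash
python3 -m handwheel '[[[-0.014,-0.058,0,0,0,0],[-0.002,-0.045,0,0,0,0],[0.004,-0.045,0,0,0,0],[0.01,-0.044,0,0,0,0],[0.016,-0.042,0,0,0,0],[0.021,-0.04,0,0,0,0],[0,0,0,0,0,0]]]'; python3 -c "
from h import *
where()
f=grab_frame('side');save(f,'mid.png',(300,150,430,250),5)"
```

```text
t: 4.4
eef_pos: [0.481, -0.1365, 0.0542]
ee_rot: [0.999, 0.037, -0.0, -0.0]
force: [-0.2, -1.0, -0.4]
grip_width: -0.0002
finger_force: 0.0
t4.40 cradle [-54.5 -42.4] z 54.2 toolx deg 4.2 F cradle [-0.2 -1.  -0.4] w -0.0002
```

View pics/mid.png

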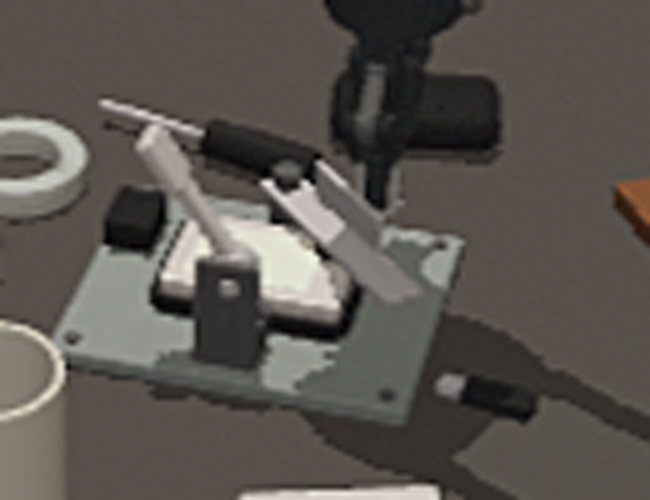

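The strap is swinging. Its end is now at crop (405,290), the finger is on the flange at (380,200), and the drive hasn't moved. I'll continue along the arc.

```bash
python3 -m handwheel '[[[0.026,-0.037,0,0,0,0],[0.03,-0.033,0,0,0,0],[0.034,-0.029,0,0,0,0],[0.038,-0.024,0,0,0,0],[0.041,-0.019,0,0,0,0],[0.03,-0.01,0,0,0,0],[0,0,0,0,0,0]]]'; python3 -c "
from h import *
where()"
```

```text
t: 5.15
eef_pos: [0.5097, -0.1123, 0.0542]
ee_rot: [0.999, 0.037, 0.0, -0.0]
force: [0.0, -0.1, -0.3]
grip_width: -0.0006
finger_force: 0.0
t5.15 cradle [-24.1 -20.3] z 54.2 toolx deg 4.2 F cradle [ 0.  -0.1 -0.3] w -0.0006
```

```bash
python3 -m handwheel '[[[0.013,0,0,0,0,0],[0.01,0,0,0,0,0],[0,0,0,0,0,0]]]'; python3 -c "
from h import *
where()"
```

```text
t: 5.45
eef_pos: [0.5125, -0.1125, 0.0543]
ee_rot: [0.999, 0.036, 0.0, 0.0]
force: [-1.6, 0.6, 0.3]
grip_width: 0.0
finger_force: 0.6
t5.45 cradle [-21.4 -20.8] z 54.3 toolx deg 4.2 F cradle [-1.5  0.7  0.3] w 0.0000
```

```bash
python3 -m handwheel '[[[0.01,0,0,0,0,0],[0.01,0,0,0,0,0],[0,0,0,0,0,0]]]'; python3 -c "
from h import *
where()"
```

```text
t: 5.75
eef_pos: [0.5132, -0.1124, 0.0543]
ee_rot: [0.999, 0.036, -0.003, -0.0]
force: [-13.0, 1.3, 5.2]
grip_width: 0.0003
finger_force: 6.0
t5.75 cradle [-20.7 -20.7] z 54.3 toolx deg 4.1 F cradle [-12.8   2.3   5.2] w 0.0003
```

```bash
python3 -m handwheel '[[[0.01,0,0,0,0,0],[0,0,0,0,0,0]]]'; python3 -c "
from h import *
where()"
```

```text
t: 5.95
eef_pos: [0.5132, -0.1124, 0.0542]
ee_rot: [0.999, 0.036, -0.004, -0.0]
force: [-18.1, 2.3, 9.9]
grip_width: -0.0001
finger_force: 9.2
t5.95 cradle [-20.7 -20.7] z 54.2 toolx deg 4.1 F cradle [-17.9   3.6   9.9] w -0.0001
```

The force climbs to 18 N with no further motion, so the strap is against its stop. Next I back off, lift, and look.

```bash
python3 -m handwheel '[[[-0.1,0,0,0,0,0],[-0.13,0,0,0,0,0],[0,0,-0.2,0,0,0],[0,0,-0.2,0,0,0],[0,0,-0.2,0,0,0],[0,0,-0.2,0,0,0],[-0.1,0.2,-0.2,0,0,0],[-0.1,0.2,0,0,0,0],[0,0,0,0,0,0]]]'; python3 - <<'E'
from h import *
where()
g=grab_frame('top');f=grab_frame('side')
im=[cv2.resize(f['img'][150:250,300:400,::-1],(400,400),interpolation=cv2.INTER_CUBIC),cv2.resize(g['img'][180:260,330:410,::-1],(400,400),interpolation=cv2.INTER_CUBIC)]
cv2.imwrite('pics/home.png',np.hstack(im))
C=cloud(f);Q=C.copy();Q[...,:2]=(C[...,:2]-O)@RC;Q*=1000
x,y,z=np.moveaxis(Q,2,0)
m=(z>60)&(z<72)&(abs(x)<35)&(y<30)&(y>-50);P=Q[m]
print('flange',len(P),np.round(np.percentile(P,[5,50,95],axis=0)),cv2.fitLine(P[:,:2].astype(np.float32),cv2.DIST_HUBER,0,.01,.01).ravel().round(3))
for n,F in(('side',f),('top',g)):
    C=cloud(F);Q=C.copy();Q[...,:2]=(C[...,:2]-O)@RC;Q*=1000
    x,y,z=np.moveaxis(Q,2,0)
    m=(z>90)&(z<160)&(x>-5)&(x<80)&(y>35)&(y<85);P=Q[m]
    print(n,'lever',len(P),np.round(np.percentile(P,[2,50,98],axis=0)),cv2.fitLine(P.astype(np.float32),cv2.DIST_HUBER,0,.01,.01).ravel().round(2))
    for n2 in ['drive']:
        for o in outline_of('side' if n=='side' else 'top',n2)[:3]: print(n,np.round(o['rect']))
E
```

```text
t: 6.85
eef_pos: [0.4566, -0.18, 0.2061]
ee_rot: [0.999, 0.034, 0.002, 0.002]
force: [0.2, 0.6, -0.1]
grip_width: 0.0001
finger_force: 0.0
t6.85 cradle [-82.1 -84. ] z 206.1 toolx deg 3.9 F cradle [ 0.2  0.6 -0.1] w 0.0001
flange 33 [[-12. -44.  62.]
 [-11.  -8.  67.]
 [ -8.  20.  70.]] [  0.     -1.    -10.719  -9.105]
side lever 138 [[ 13.  43.  92.]
 [ 35.  57. 123.]
 [ 53.  67. 143.]] [5.7000e-01 3.0000e-02 8.2000e-01 3.1820e+01 5.6920e+01 1.1655e+02]
side [237. 245.  30.  29.]
side [440. 196.  32.  25.]
side [353. 205.  41.  16.]
top lever 117 [[ 14.  44.  92.]
 [ 37.  56. 127.]
 [ 54.  67. 146.]] [5.5000e-01 1.0000e-02 8.3000e-01 3.3620e+01 5.5560e+01 1.2105e+02]
top [373. 218.  33.  37.]
top [285. 152.  36.  34.]
top [433. 284.  36.  27.]
```

View pics/home.png

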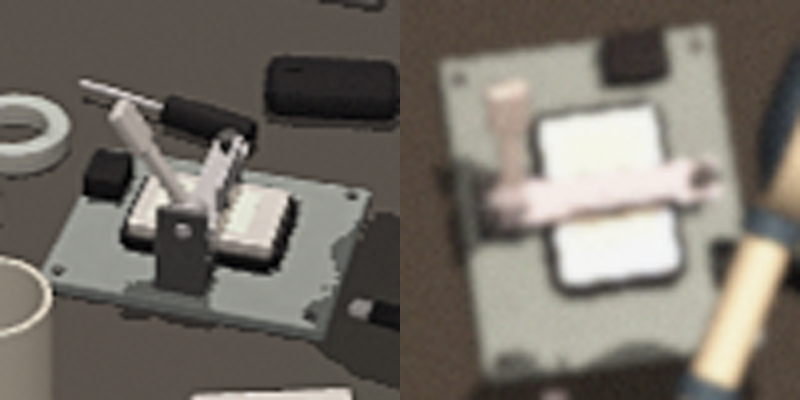

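The strap is home: the side view shows the bar across the drive with its end in the jaw, and the flange is parallel to cradle y at x = −11. The drive hasn't moved. The lever paddle at left-crop (125,115) is still raised, about 56° above level. Next I'll place the finger above and behind it.

```bash
python3 -m handwheel '[[[0.13,-0.19,0,0,0,0],[0.13,-0.19,0,0,0,0],[0.13,-0.19,0,0,0,0],[0.13,-0.19,0,0,0,0],[0.13,-0.19,0,0,0,0],[0,0,0.15,0,0,0],[0,0,0.2,0,0,0],[0,0,0,0,0,0]]]'; python3 - <<'E'
from h import *
where()
th=np.radians(np.arange(56,-1,-7))
c=np.c_[76*np.cos(th)-5*np.sin(th)-11,66+76*np.sin(th)+5*np.cos(th)]
print(c.round(1));print((np.diff(c,axis=0)*[1,-1]/150).round(3))
E
```

```text
t: 7.85
eef_pos: [0.5416, -0.0257, 0.1463]
ee_rot: [0.999, 0.037, -0.004, -0.001]
force: [-0.6, 0.2, -0.2]
grip_width: 0.0001
finger_force: 0.0
t7.85 cradle [14.  63.7] z 146.3 toolx deg 4.3 F cradle [-0.6  0.2 -0.2] w 0.0001
[[ 27.4 131.8]
 [ 35.1 126.6]
 [ 42.1 120.6]
 [ 48.4 113.7]
 [ 53.8 106.1]
 [ 58.2  97.9]
 [ 61.5  89.2]
 [ 63.8  80.2]
 [ 65.   71. ]]
[[0.052 0.034]
 [0.047 0.04 ]
 [0.042 0.046]
 [0.036 0.051]
 [0.029 0.055]
 [0.022 0.058]
 [0.015 0.06 ]
 [0.008 0.061]]
```

```bash
python3 -m handwheel '[[[0.02,0.03,0.06,0,0,0],[0.069,0,0.037,0,0,0],[0.052,0,0.034,0,0,0],[0.047,0,0.04,0,0,0],[0.042,0,0.046,0,0,0],[0.036,0,0.051,0,0,0],[0,0,0,0,0,0]]]'; python3 -c "
from h import *
where()"
```

```text
t: 8.55
eef_pos: [0.5847, -0.029, 0.1111]
ee_rot: [0.999, 0.036, 0.0, -0.0]
force: [0.1, -0.5, -0.8]
grip_width: 0.0001
finger_force: 0.0
t8.55 cradle [56.8 57.2] z 111.1 toolx deg 4.2 F cradle [ 0.1 -0.5 -0.8] w 0.0001
```

```bash
python3 -c "
from h import *
where()
f=grab_frame('side');save(f,'lev.png',(310,150,390,230),5)"
```

```text
t8.55 cradle [56.8 57.2] z 111.1 toolx deg 4.2 F cradle [ 0.1 -0.5 -0.8] w 0.0001
```

View pics/lev.png

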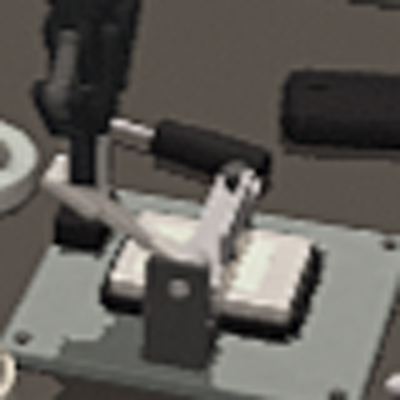

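The lever is partly down, about 30° above level, with the finger on its paddle near crop (75,180). I'll continue along the arc.

```bash
python3 -m handwheel '[[[0.01,0,0.04,0,0,0],[0.018,0,0.045,0,0,0],[0.014,0,0.045,0,0,0],[0.012,0,0.045,0,0,0],[0.006,0,0.04,0,0,0],[0.004,0,0.03,0,0,0],[0,0,0,0,0,0]]]'; python3 -c "
from h import *
where()"
```

```text
t: 9.3
eef_pos: [0.5933, -0.0283, 0.0743]
ee_rot: [0.999, 0.036, -0.0, -0.0]
force: [1.2, -0.1, 1.3]
grip_width: -0.0002
finger_force: 0.7
t9.30 cradle [65.4 57.3] z 74.3 toolx deg 4.2 F cradle [ 1.2 -0.2  1.3] w -0.0002
```

```bash
python3 -m handwheel '[[[0,0,0.01,0,0,0],[0,0,0.01,0,0,0],[0,0,0.01,0,0,0],[0,0,0,0,0,0]]]'; python3 -c "
from h import *
where()"
```

```text
t: 9.7
eef_pos: [0.5936, -0.0283, 0.0709]
ee_rot: [0.999, 0.036, 0.0, 0.0]
force: [1.6, -0.3, 4.5]
grip_width: 0.0
finger_force: 2.9
t9.70 cradle [65.7 57.3] z 70.9 toolx deg 4.2 F cradle [ 1.6 -0.4  4.5] w 0.0000
```

```bash
python3 -m handwheel '[[[0,0,0.01,0,0,0],[0,0,0,0,0,0]]]'; python3 -c "
from h import *
where()"
```

```text
t: 9.9
eef_pos: [0.5937, -0.0283, 0.0708]
ee_rot: [0.999, 0.036, 0.001, 0.0]
force: [-1.8, 0.2, 11.9]
grip_width: -0.0
finger_force: 5.7
t9.90 cradle [65.7 57.3] z 70.8 toolx deg 4.2 F cradle [-1.8  0.3 11.9] w -0.0000
```

```bash
python3 -m handwheel '[[[0,0,0.01,0,0,0],[0,0,0,0,0,0]]]'; python3 -c "
from h import *
where()"
```

```text
t: 10.1
eef_pos: [0.5937, -0.0283, 0.0706]
ee_rot: [0.999, 0.036, 0.001, 0.0]
force: [-4.9, 1.4, 16.4]
grip_width: 0.0
finger_force: 8.5
t10.10 cradle [65.8 57.2] z 70.6 toolx deg 4.2 F cradle [-4.8  1.7 16.4] w 0.0000
```

```bash
python3 -m handwheel '[[[0,0,-0.1,0,0,0],[0,0,-0.2,0,0,0],[0,0,-0.25,0,0,0],[0,0,-0.25,0,0,0],[-0.2,0.2,-0.1,0,0,0],[-0.2,0.25,0,0,0,0],[-0.2,0.25,0,0,0,0],[-0.2,0.25,0,0,0,0],[-0.1,0.25,0,0,0,0],[0,0,0,0,0,0]]]'; python3 - <<'E'
from h import *
where()
g=grab_frame('top');f=grab_frame('side')
im=[cv2.resize(f['img'][150:250,300:400,::-1],(400,400),interpolation=cv2.INTER_CUBIC),cv2.resize(g['img'][180:260,330:410,::-1],(400,400),interpolation=cv2.INTER_CUBIC)]
cv2.imwrite('pics/end.png',np.hstack(im))
for n,F in(('side',f),('top',g)):
    C=cloud(F);Q=C.copy();Q[...,:2]=(C[...,:2]-O)@RC;Q*=1000
    x,y,z=np.moveaxis(Q,2,0)
    m=(z>60)&(z<160)&(x>25)&(x<100)&(y>35)&(y<85);P=Q[m]
    print(n,'lever',len(P),np.round(np.percentile(P,[2,50,98],axis=0)),cv2.fitLine(P.astype(np.float32),cv2.DIST_HUBER,0,.01,.01).ravel().round(2))
    m=(z>60)&(z<72)&(abs(x)<35)&(y<30)&(y>-50);P=Q[m]
    print('flange',len(P),cv2.fitLine(P[:,:2].astype(np.float32),cv2.DIST_HUBER,0,.01,.01).ravel().round(3))
E
```

```text
t: 11.1
eef_pos: [0.4692, -0.2213, 0.2014]
ee_rot: [0.999, 0.033, -0.002, 0.0]
force: [0.2, 0.5, -0.6]
grip_width: 0.0002
finger_force: 0.0
t11.10 cradle [ -72.5 -126.1] z 201.4 toolx deg 3.8 F cradle [ 0.2  0.5 -0.6] w 0.0002
side lever 143 [[27. 42. 61.]
 [62. 57. 69.]
 [88. 67. 73.]] [1.000e+00 8.000e-02 2.000e-02 5.782e+01 5.707e+01 6.894e+01]
flange 31 [ 8.0000e-03  1.0000e+00 -1.0664e+01 -7.8030e+00]
top lever 135 [[27. 45. 64.]
 [65. 56. 71.]
 [90. 67. 78.]] [ 1.    0.    0.   60.21 55.84 70.9 ]
flange 32 [ 0.014  1.    -9.293 -9.974]
```

View pics/end.png

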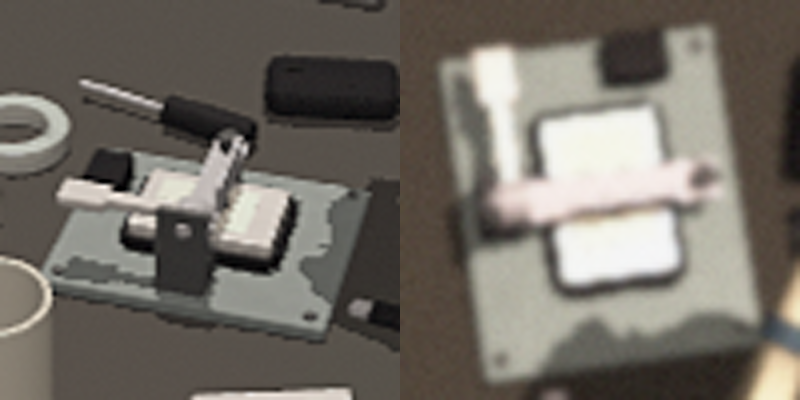

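The lever is level and down: paddle at left-crop (85,190), slope about 0, top at z ≈ 70 mm. The strap is still home, the drive and the things around it are undisturbed, and the arm is clear.

```bash
python3 -c "
from h import *
print(finish_job())"
```

```text
the job is handed in; nothing more can be done
None
```

The drive is clamped: the strap went home against its stop first, then the cam lever was pushed down level onto its stop. The drive and the things around it look unmoved, the arm is clear, and the job was handed in at about 11 s.

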